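# Fit and wind the musical jewellery box

## Robot

A 6-joint arm with a two-finger parallel gripper is mounted at the origin on the work surface. World frame = base frame: x ahead of the robot, y to its left, z up, the work surface at z = 0. Lengths are in m, angles in rad, forces in N, time in s.
With the tool pointing down it reaches from about 0.3 to 0.775 m from the base axis. Payload 14.6 kg.
Tool frame: the origin (TCP) lies at the very end of the fingers, on their centre line; the grasp point (between the pads) lies 19 mm behind it; z points along the fingers, y is the line along which they close (so a half turn about z gives the same grasp; the last joint's range is limited). The gripper opens to 85 mm and grips with 20 to 120 N. Pads are 22 mm wide; open, the fingers measure 114 mm over their backs; the gripper's body (76 mm by 85 mm) begins 54 mm behind the grasp point. The pads swing forward as they close: fully open they stand 13 mm farther back than shut.
Start: joints at [-1.257, 0.3, 1.521, -0, 1.321, -0.067], TCP at [0.204, -0.511, 0.231] pointing down, gripper open.
Joint ranges: [-3.03, 3.03], [-0.79, 2.21], [0.23, 2.52], [-1.04, 4.18], [0, 3.07], [-2.55, 2.55]. Speed limits (rad/s): [2.22, 2.22, 2.57, 3.14, 3.14, 3.14].

## Interface

Orientations are given as a rotation vector (axis times angle).
In Python, from plant import manip, eyes, close_job, spot_in, outline_of, landmark_of gives the robot as it stands. The module is installed in compiled form; this text tells all that it offers.
- The arm moves only by the tool jog_arm, never from a script. Its argument "series" is a list that holds one entry, the list of rows, each a list of 6 numbers: the shift along the tool's x, y, z scaled (see below), then the turn, a rotation vector about the tool's x, y, z scaled (see below). A call has exactly 5 rows; each row shifts and turns the commanded pose from where the row before left it, along the tool's axes as they then stand; what a row does not reach is not made up. The controller multiplies each number of a shift by 300 mm and each number of a turn by 180 degrees. A row lasts 1/12 s, in which the tool goes at most 41.7 mm and 7.16 degrees, less where a joint would pass 70% of its speed; a pose out of reach is approached as far as the arm can. A call with a number of a shift or a turn outside -1 to 1 is refused whole. A call with a gripper value outside its range is refused whole. "claw" is the opening, from 0 (shut) to 1 (fully open), set as the call begins (left out, the last holds). The fingers move at their own pace and stop on an object; "force" is the grip in N (left out, the last holds). Time passes only in rows, so rows that do not move let the fingers close, or fill a call up. It gives the time, the measured TCP pose, the force, the opening and the grip force at its end, in the units of the state.
- manip.get_state(): the state, without advancing time (a new reading comes with each control period).
- eyes.get_image(name): name is "side" or "top"; returns a dict with "color" (480x640x3 uint8, red, green, blue), "fx", "fy", "cx", "cy" (pixels), "dist" ([k1, k2, p1, p2, k3] as OpenCV has them; the pictures are not rectified), "cam_to_world" (4x4, takes a point from camera to world coordinates). Camera axes: x right, y down, z forward; pixel columns grow to the right and rows downward; lengths in m; the calibration is good to about 2 mm. A picture is of the moment at which its call begins. There is no depth.
- close_job(): hands the job in; it is judged then, once.
Trained networks look in the newest picture that a camera, given by its name, has taken for a name from the list of things; names that differ only in an ending like _2 or _b are one class to them, and where a whole thing is asked for, a point or a joint stands for the part that bears it (a point fixed in the world has none). Each returns a list of dicts, best first, with "p" (0 to 1); they miss things now and then, are a little off and sometimes report something else, mostly with a low value. They report only what shows in the picture. A call takes as long as a camera call. They do not tell look-alikes from the thing itself.
- spot_in(target, camera): "location" ([row, column] in pixels, amid what is visible of it).
- outline_of(target, camera): "region" (480x640 bool, what is visible of it) and "location" ([row, column] in pixels, amid what is visible of it).
- landmark_of(target, camera): "location" ([row, column] in pixels: a listed point, or the origin of a listed thing).
The state is a dict: "time_s": time; "q": joint angles; "qd": joint speeds; "joint_torque": joint torques, N m; "tcp_pos": TCP position; "eef_rot": TCP orientation; "wrist_force": force on the tool from outside, world axes, zero at the start; "ft_torque": the same for the moment, N m; "gripper_width": finger opening in m; "grasp_force": force on a finger pad.
Only numpy, scipy, OpenCV 4.12 (cv2) and the standard library are available. Lean on these libraries where they do the work, as an engineer would, in place of code of your own. Each camera call takes 0.05 s, during which the arm holds its last target. There are 200 camera calls.

## Task

Pick up the wind-up music movement by its case and set it down, key upwards, fully home in the empty well of the wooden jewellery box; do not let it fall. Let go of it, then take it by its key and wind the key clockwise in repeated part turns until it is fully wound against its stop, leaving the movement seated in the well and the other things on the bench where they are.

Things in the scene. Friction and masses are not known exactly. Their poses are not given: they have to be found in the camera images.
- movement: Loose wind-up music movement, 0.45 kg: steel case 96 long (its x) x 56 wide (y) x 48 high, brass top plate, winding key standing on top, its vertical axis 24 mm from the origin along +x. Origin: centre of the underside; z up. Grip the case across its width near x = -12 mm to keep clear of the key. On the bare table it would turn with the key, in the well it cannot
- key_grip (a point): Centre of the winding key's flat butterfly grip (on the key's axis, 71 mm above the underside of the movement). The grip is a flat upright plate 60 long (this point's x axis) x 9 thick (its y) x 24 high (12 mm above and below this point); its lower edge is 11 mm above the case. The whole movement is 83 high
- key (a joint): Winding angle of the key in rad: 0 unwound, grows clockwise seen from above, hard stop at 4.2 (fully wound). At 0 the grip's plate lies along the movement's x. The spring resists more and more (about 0.15 to 0.25 N m to turn it); the key stays where it is left. It starts partly wound
- jewel_box: Low open dark wooden jewellery box fixed to the bench, 114 (its x) x 140 (its y) x 24 high, walls 6 thick, floor 8 thick. Origin: centre of its underside. Its +y half is a tray with soft ring rolls, its -y half is an empty well
- well (a point): Centre of the floor of the empty well in the jewellery box (8 mm above the table, 33 mm from the box's centre along the box's -y). The well is 102 long (this point's x) x 62 wide (its y) inside, its walls rise 16 mm above its floor; the movement fits in either way round
- dish: Bystander, leave alone: open clear glass bowl, 84 across, 45 high (mm)
- oil_bottle: Bystander, leave alone: amber glass bottle, 40 across, 75 high (mm)
- bench_block: Bystander, leave alone: flat square steel block, 75 x 75 x 22 (mm)
- tin: Bystander, leave alone: plain closed aluminium box without a key, 90 x 60 x 35 (mm)
- handpiece: Bystander, leave alone: rotary handpiece lying down, about 180 long, 22 thick (mm)
- mallet: Bystander, leave alone: hammer lying down
- ring_cone: Bystander, leave alone: wooden ring cone standing upright, 48 across, 87 high (mm)
Not all that is in view belongs to the job. What is shaped like the movement but orange or red is not meant.

How it is judged:
On the way, in this order (a step that is already met when the one before it is completed fails the run):
1. the movement stands home in the well of the jewellery box, let go (z of movement in the frame of well between -0.004 and 0.004 m and horizontal distance between movement and well below 0.008 m and angle between the x axis of movement and the x axis of well, either way round below 0.15 rad and angle between movement's own z axis and vertical below 0.05 rad and contact force between the fingers and movement below 0.5 N), for 0.2 s.
2. the key is wound up to its stop with the movement in the well (z of movement in the frame of well between -0.004 and 0.004 m and horizontal distance between movement and well below 0.008 m and angle between the x axis of movement and the x axis of well, either way round below 0.15 rad and angle between movement's own z axis and vertical below 0.05 rad and value of joint key above 3.9 rad), for 0.2 s.
At the end, for the whole second after the job is handed in: The movement stands upright and at rest on the floor of the well (within 4 mm in height, 8 mm sideways, 0.15 rad of the well's direction, either way round), its key wound to more than 3.9 rad of 4.2, released (all of step 2 and linear speed of movement below 0.02 m/s and contact force between the fingers and movement below 0.5 N); the robot touches nothing.
It fails at once if the movement is let fall or thrown (moves faster than 0.5 m/s with no finger on it) (linear speed of movement above 0.5 m/s and contact force between the fingers and movement below 0.5 N).
It fails at once if a bystander is pushed more than 30 mm (distance of any of dish, oil_bottle, bench_block, tin, handpiece, mallet, ring_cone from where it was at the start of the episode above 0.03 m).
It also fails if it takes over 70 s, if anything falls off the work surface, if the arm or the gripper's body presses on something with over 40 N, if the wrist force passes 120 N, or if a joint passes its speed limit or range.

## Working session

There is one attempt and no reset: what is moved stays moved. The work goes in short steps, Python scripts to look and compute and a tool call to move; the robot and the scene stay as the last step left them, time stands still between calls to the robot, and variables do not carry over. Pictures are saved under pics/ and viewed, at most 10 in all, crops included, and the job is handed in when it is done.

Besides the shell and the picture viewer there is one more tool, called after "Emit:" by a JSON object that holds its "fn" and its "kwargs", one argument or row to a line. jog_arm: Moves the arm, as the interface text tells. Shifts and turns lie within -1 to 1; 1 stands for 300 mm of shift or 180 degrees of turn. Its arguments: {"type":"object","properties":{"series":{"type":"array","items":{"type":"array","items":{"type":"array","items":{"type":"number"}}}},"claw":{"type":"number"},"force":{"type":"number"}},"required":["series"]}

```bash
mkdir -p pics; cat > h.py <<'E'
import numpy as np, cv2
from plant import manip, eyes, close_job, spot_in, outline_of, landmark_of
def K(im): return np.array([[im['fx'],0,im['cx']],[0,im['fy'],im['cy']],[0,0,1.]])
def ray(im,rc):
    u=cv2.undistortPoints(np.array([[[rc[1],rc[0]]]],float),K(im),np.array(im['dist'],float))[0,0]
    T=np.array(im['cam_to_world']); d=T[:3,:3]@np.array([u[0],u[1],1.]); return T[:3,3],d/np.linalg.norm(d)
def onz(im,rc,z):
    o,d=ray(im,rc); return o+d*(z-o[2])/d[2]
def tri(a,ra,b,rb):
    o1,d1=ray(a,ra);o2,d2=ray(b,rb)
    s=np.linalg.lstsq(np.c_[d1,-d2],o2-o1,rcond=None)[0]
    p,q=o1+s[0]*d1,o2+s[1]*d2
    return (p+q)/2,np.linalg.norm(p-q)
def proj(im,P):
    T=np.linalg.inv(np.array(im['cam_to_world'])); r=cv2.Rodrigues(T[:3,:3])[0]
    return cv2.projectPoints(np.array(P,float).reshape(-1,3),r,T[:3,3],K(im),np.array(im['dist'],float))[0].reshape(-1,2)
def save(im,n): cv2.imwrite('pics/'+n,im['color'][:,:,::-1])
E
python3 - <<'E'
from h import *
np.set_printoptions(precision=4,suppress=True)
I={c:eyes.get_image(c) for c in('side','top')}
for c in I:
    save(I[c],c+'0.png'); print(c,np.array(I[c]['cam_to_world']),I[c]['fx'])
    for t in('movement','key_grip','jewel_box','well'):
        print(t,[(np.round(x['location'],1).tolist(),round(x['p'],2)) for x in landmark_of(t,c)])
s=manip.get_state();print({k:np.round(v,3) for k,v in s.items()})
E
```

```text
side [[-0.8231 -0.4036  0.3996 -0.0185]
 [-0.5679  0.5749 -0.5891  0.7688]
 [ 0.008  -0.7117 -0.7024  0.9949]
 [ 0.      0.      0.      1.    ]] 474.61146996991823
movement [([237.4, 370.3], 0.89), ([210.2, 389.7], 0.71), ([186.5, 342.2], 0.65), ([200.2, 337.7], 0.6)]
key_grip [([252.0, 304.3], 0.61), ([219.7, 365.7], 0.6), ([186.6, 342.1], 0.41)]
jewel_box [([294.6, 256.3], 0.93)]
well [([279.4, 256.8], 0.57)]
top [[ 0.0138 -0.9959  0.0893  0.4299]
 [-0.9998 -0.0153 -0.016  -0.0109]
 [ 0.0173 -0.089  -0.9959  1.0762]
 [ 0.      0.      0.      1.    ]] 439.5995221469393
movement [([223.6, 400.5], 0.73), ([347.4, 412.8], 0.67), ([289.4, 352.9], 0.62)]
key_grip [([365.8, 420.3], 0.68), ([224.7, 392.8], 0.67), ([288.0, 417.6], 0.53), ([284.6, 359.9], 0.53)]
jewel_box [([228.7, 216.0], 0.73), ([237.6, 106.4], 0.15)]
well [([225.4, 226.8], 0.64)]
{'time_s': np.float64(0.5), 'q': array([-1.257,  0.3  ,  1.521,  0.   ,  1.321, -0.067]), 'qd': array([ 0.001, -0.   , -0.002,  0.001,  0.001, -0.002]), 'joint_torque': array([ -0.   , -54.302, -36.18 ,  -0.   ,   0.001,   0.   ]), 'tcp_pos': array([ 0.204, -0.511,  0.231]), 'eef_rot': array([-3.085, -0.595, -0.   ]), 'wrist_force': array([-0.607,  0.868, -0.776]), 'ft_torque': array([-0.007, -0.001,  0.007]), 'grasp_force': np.float64(0.0), 'gripper_width': np.float64(0.085)}
```

View pics/side0.png

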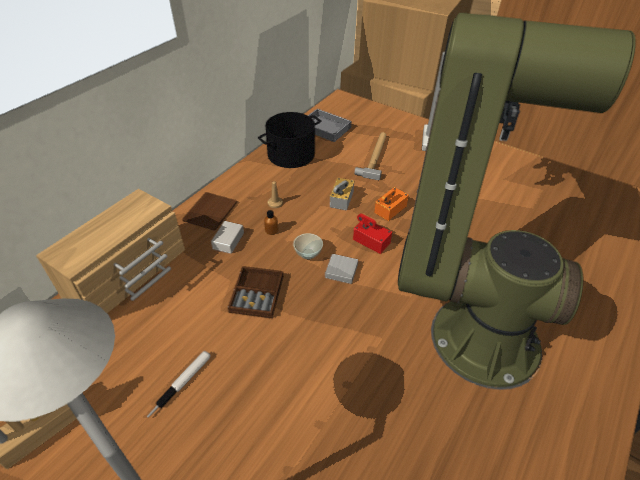

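View pics/top0.png

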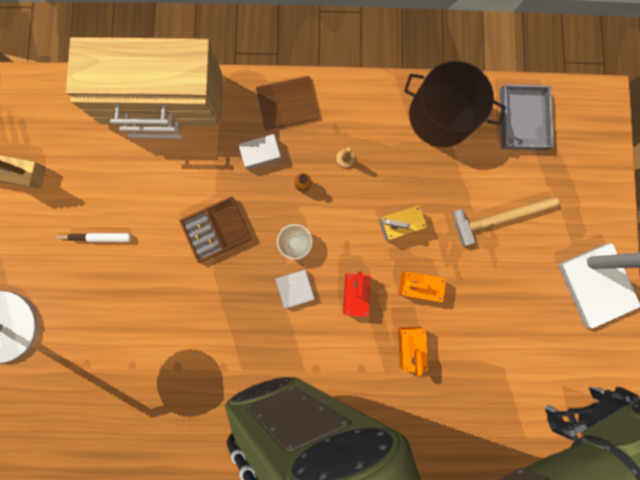

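Side and top both show four movement shapes. In the top picture they are a steel and brass one at (403,224), a red one at (357,294), and orange ones at (424,288) and (414,350). The steel case with the brass top plate fits the text; in the side picture it is at (342,193). The box is at top (217,230), with the ring rolls left and the well right. I'll confirm this in a crop.

```bash
python3 - <<'E'
from h import *
np.set_printoptions(precision=4,suppress=True)
I={c:eyes.get_image(c) for c in('side','top')}
R={}
for c in I:
    for t in('movement','jewel_box','key_grip'):
        for x in outline_of(t,c):
            m=x['region']; print(c,t,np.round(x['location'],1),round(x['p'],2),m.sum())
for t,a,b in(('key',(186.6,342.1),(224.7,392.8)),('org',(200.2,337.7),(223.6,400.5)),('well',(279.4,256.8),(225.4,226.8)),('box',(294.6,256.3),(228.7,216.0))):
    print(t,tri(I['side'],a,I['top'],b))
def crop(c,x,y,w=80,h=60): return cv2.resize(I[c]['color'][y-h//2:y+h//2,x-w//2:x+w//2],(400,300),interpolation=cv2.INTER_CUBIC)
o=np.vstack([np.hstack([crop('top',403,224),crop('side',342,193)]),np.hstack([crop('top',217,230,96,72),crop('side',256,290,96,72)])])
cv2.imwrite('pics/crop1.png',o[:,:,::-1])
E
```

```text
side movement [193.4 340.5] 0.98 601
side movement [232.7 372.6] 0.71 937
side movement [206.3 389.9] 0.56 694
side movement [379.5 180.8] 0.29 623
side jewel_box [291.  254.8] 0.85 2173
side key_grip [220.1 365.7] 0.59 156
side key_grip [194.2 390.7] 0.56 114
side key_grip [183.2 339. ] 0.53 106
top movement [293.  355.4] 0.89 1062
top movement [287.9 420.5] 0.71 1070
top movement [221.  404.3] 0.58 1037
top movement [346.9 413.4] 0.57 1183
top jewel_box [227.9 215. ] 0.8 2850
top key_grip [222.7 396. ] 0.72 157
top key_grip [364.  416.8] 0.62 122
top key_grip [285.8 416.6] 0.46 87
key (array([ 0.549 , -0.2107,  0.0793]), np.float64(0.006070610361906497))
org (array([ 0.5706, -0.2432, -0.0095]), np.float64(0.011749878844311688))
well (array([0.5549, 0.1832, 0.0216]), np.float64(0.00991311619223101))
box (array([ 0.5441,  0.211 , -0.0044]), np.float64(0.0022754716236728662))
```

View pics/crop1.png

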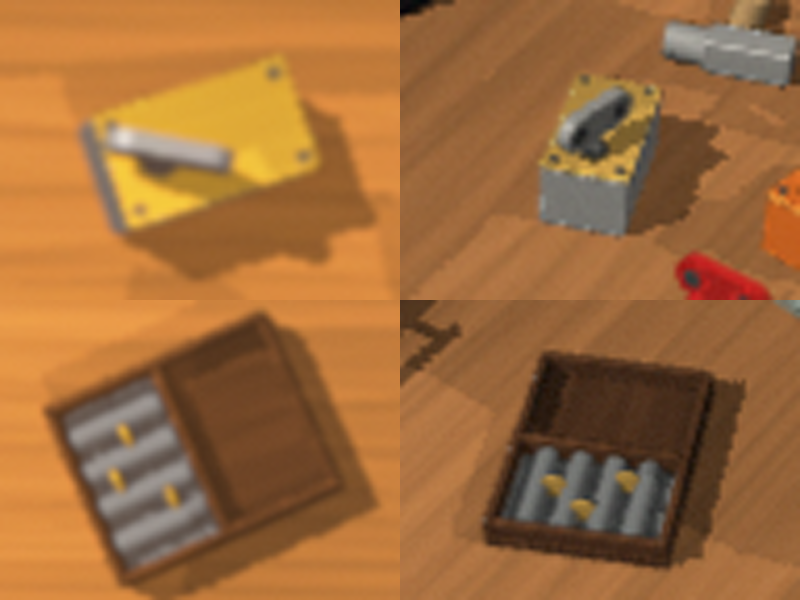

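The crop confirms it: steel case, brass plate, key towards the left end in the top view. I'll fit both poses to the corners in the two views.

```bash
python3 - <<'E'
from h import *
from scipy.optimize import least_squares
np.set_printoptions(precision=4,suppress=True)
I={c:eyes.get_image(c) for c in('side','top')}
up=lambda P,o,k:np.array(o)+(np.array(P)+.5)/k-.5
def fit(name,C,z,t,s,x0):
    def pred(p):
        c,n=np.cos(p[2]),np.sin(p[2]); P=np.c_[C@np.array([[c,n],[-n,c]])+p[:2],np.full(4,p[3])]
        return P
    f=lambda p:np.r_[(proj(I['top'],pred(p))-t).ravel(),(proj(I['side'],pred(p))-s).ravel()]
    r=least_squares(f,[*x0,z]); print(name,r.x,'deg',np.degrees(r.x[2]),'res',r.fun.round(1))
    r2=least_squares(lambda p:f([*p,z]),x0); print('  z fixed',r2.x,'deg',np.degrees(r2.x[2]),'rms',np.sqrt(np.mean(r2.fun**2))); return r2.x
C=np.array([[-48,-28],[-48,28],[48,28],[48,-28]])/1e3
m=fit('mov',C,.048,up([[280,57],[322,163],[127,229],[92,122]],(363,194),5),up([[177,72],[260,90],[228,178],[140,165]],(302,163),5),[.57,-.24,1.92])
B=np.array([[57,-70],[-57,-70],[-57,70],[57,70]])/1e3
k=96/400
b=fit('box',B,.024,up([[265,13],[340,187],[128,283],[47,110]],(169,194),1/k),up([[145,53],[312,75],[268,247],[87,227]],(208,254),1/k),[.55,.2,.44])
print('well',b[:2]+.033*np.array([np.sin(b[2]),-np.cos(b[2])]))
g=[onz(I['top'],up([p],(363,194),5)[0][::-1],.083)[:2] for p in([115,138],[225,160])]
print('key ends',g,np.degrees(np.arctan2(*(g[0]-g[1])[::-1])),'mid',np.mean(g,0),'exp',m[:2]+.024*np.array([np.cos(m[2]),np.sin(m[2])]))
E
```

```text
mov [ 0.5625 -0.2411  1.9103  0.0482] deg 109.45446050259508 res [-0.1 -0.5 -0.5  0.5  0.5  0.1 -0.4 -0.8 -0.   0.1  0.4 -0.6  0.4  0.6
  0.3  0. ]
  z fixed [ 0.5626 -0.2412  1.9103] deg 109.45409624937395 rms 0.4364596735823871
box [0.542  0.2082 0.4518 0.0173] deg 25.885461854477157 res [ 0.1 -0.9  1.5 -0.4 -0.8  1.1 -0.3 -0.1 -0.2  0.2  0.8 -0.1  0.2  0.8
 -0.7 -0.2]
  z fixed [0.5404 0.2087 0.4518] deg 25.887571704375524 rms 1.0113841892451574
well [0.5548 0.179 ]
key ends [array([ 0.559, -0.192]), array([ 0.5497, -0.2425])] 79.56362604534452 mid [ 0.5544 -0.2172] exp [ 0.5546 -0.2186]
```

```bash
cat > plan.py <<'E'
import sys; from h import *
from scipy.spatial.transform import Rotation as Ro
def plan(x,y,z,yawy,n,ccw=None):
    "rows to bring TCP to x,y,z with tool y at yawy deg (mod 180), tool down"
    s=manip.get_state(); p=np.array(s['tcp_pos']); R=Ro.from_rotvec(s['eef_rot'])
    cur=np.degrees(np.arctan2(R.as_matrix()[1,1],R.as_matrix()[0,1]))
    d=(yawy-cur+90)%180-90
    if ccw is not None: d=ccw
    a=np.radians(cur+d); yv=np.array([np.cos(a),np.sin(a),0]); zv=np.array([0,0,-1.])
    Rt=Ro.from_matrix(np.c_[np.cross(yv,zv),yv,zv]); w=(R.inv()*Rt).as_rotvec()
    if abs(d)>170: w=np.array([0,0,-np.radians(d)])
    t=np.array([x,y,z]); print('cur',p.round(4),'yawy',round(cur,2),'dyaw',round(d,2),'q6',round(np.degrees(s['q'][5]),1),'q1',round(np.degrees(s['q'][0]),1),'t',s['time_s'])
    for i in range(n):
        r=(R*Ro.from_rotvec(w*i/n)).inv().apply((t-p)/n)/.3
        print([*(np.round(r,4)+0).tolist(),*(np.round(w/n/np.pi,4)+0).tolist()])
if __name__=='__main__':
    a=[float(v) for v in sys.argv[1:]]; plan(*a[:4],int(a[4]),*a[5:])
E
python3 plan.py .5666 -.2525 .13 19.45 15
```

```text
cur [ 0.2044 -0.5106  0.2313] yawy -68.18 dyaw 87.63 q6 -3.8 q1 -72.0 t 1.0
[0.096, -0.0233, 0.0225, 0.0, 0.0, -0.0325]
[0.0979, -0.0134, 0.0225, 0.0, 0.0, -0.0325]
[0.0988, -0.0034, 0.0225, 0.0, 0.0, -0.0325]
[0.0986, 0.0067, 0.0225, 0.0, 0.0, -0.0325]
[0.0974, 0.0167, 0.0225, 0.0, 0.0, -0.0325]
[0.0952, 0.0265, 0.0225, 0.0, 0.0, -0.0325]
[0.092, 0.0361, 0.0225, 0.0, 0.0, -0.0325]
[0.0879, 0.0452, 0.0225, 0.0, 0.0, -0.0325]
[0.0828, 0.0539, 0.0225, 0.0, 0.0, -0.0325]
[0.0769, 0.0621, 0.0225, 0.0, 0.0, -0.0325]
[0.0702, 0.0696, 0.0225, 0.0, 0.0, -0.0325]
[0.0627, 0.0764, 0.0225, 0.0, 0.0, -0.0325]
[0.0546, 0.0824, 0.0225, 0.0, 0.0, -0.0325]
[0.046, 0.0875, 0.0225, 0.0, 0.0, -0.0325]
[0.0368, 0.0917, 0.0225, 0.0, 0.0, -0.0325]
```

Emit:
{"fn": "jog_arm", "kwargs": {
  "series": [
    [[0.096, -0.023, 0.0225, 0, 0, -0.0325], [0.098, -0.013, 0.0225, 0, 0, -0.0325], [0.099, -0.003, 0.0225, 0, 0, -0.0325], [0.0985, 0.007, 0.0225, 0, 0, -0.0325], [0.0975, 0.017, 0.0225, 0, 0, -0.0325]]
  ],
  "claw": 1,
  "force": 60
}}

```text
time_s: 1.42
tcp_pos: [0.3265, -0.424, 0.1973]
eef_rot: [2.831, 1.361, 0.0]
wrist_force: [0.9, -0.6, -0.2]
gripper_width: 0.0854
grasp_force: 0.0
```

Emit:
{"fn": "jog_arm", "kwargs": {
  "series": [
    [[0.095, 0.0265, 0.0225, 0, 0, -0.0325], [0.092, 0.036, 0.0225, 0, 0, -0.0325], [0.088, 0.045, 0.0225, 0, 0, -0.0325], [0.083, 0.054, 0.0225, 0, 0, -0.0325], [0.077, 0.062, 0.0225, 0, 0, -0.0325]]
  ]
}}

```text
time_s: 1.83
tcp_pos: [0.4471, -0.3377, 0.1635]
eef_rot: [2.396, 2.032, 0.0]
wrist_force: [0.5, -0.1, 0.5]
gripper_width: 0.0854
grasp_force: 0.0
```

Emit:
{"fn": "jog_arm", "kwargs": {
  "series": [
    [[0.07, 0.0695, 0.0225, 0, 0, -0.0325], [0.063, 0.0765, 0.0225, 0, 0, -0.0325], [0.0545, 0.0825, 0.0225, 0, 0, -0.0325], [0.046, 0.0875, 0.0225, 0, 0, -0.0325], [0.037, 0.0915, 0.0225, 0, 0, -0.0325]]
  ]
}}

```text
time_s: 2.25
tcp_pos: [0.5677, -0.2514, 0.1297]
eef_rot: [1.805, 2.571, -0.0]
wrist_force: [-0.2, 0.2, -0.2]
gripper_width: 0.0851
grasp_force: 0.0
```

```bash
python3 - <<'E'
from h import *
I={c:eyes.get_image(c) for c in('side','top')}
s=manip.get_state(); p=np.array(s['tcp_pos']);print(p,s['eef_rot'],s['q'].round(2) if hasattr(s['q'],'round') else s['q'])
out=[]
for c in I:
    q=proj(I[c],[p,p+[0,0,.019]]); print(c,q)
    x,y=np.clip(q[0].astype(int),60,500); y=min(y,420)
    out.append(cv2.resize(I[c]['color'][y-60:y+60,x-60:x+60],(400,400),interpolation=cv2.INTER_CUBIC)); print('origin',x-60,y-60)
cv2.imwrite('pics/hov.png',np.hstack(out)[:,:,::-1])
E
python3 plan.py .5666 -.2525 .1 19.45 5
```

```text
[ 0.56861918 -0.24954196  0.12853409] [-1.80099407e+00 -2.57220575e+00 -4.08538520e-04] [-0.47  0.55  1.41  0.    1.18 -0.82]
side [[343.26810681 164.89980318]
 [343.5928286  159.76593059]]
origin 283 104
top [[415.55903469 214.64206535]
 [417.76446809 213.3941782 ]]
origin 355 154
cur [ 0.5686 -0.2495  0.1285] yawy 20.0 dyaw -0.55 q6 -47.1 q1 -27.1 t 2.35
[-0.0014, -0.0019, 0.019, 0.0, -0.0001, 0.0006]
[-0.0014, -0.0019, 0.019, 0.0, -0.0001, 0.0006]
[-0.0014, -0.0019, 0.019, 0.0, -0.0001, 0.0006]
[-0.0014, -0.0019, 0.019, 0.0, -0.0001, 0.0006]
[-0.0014, -0.0019, 0.019, 0.0, -0.0001, 0.0006]
```

View pics/hov.png

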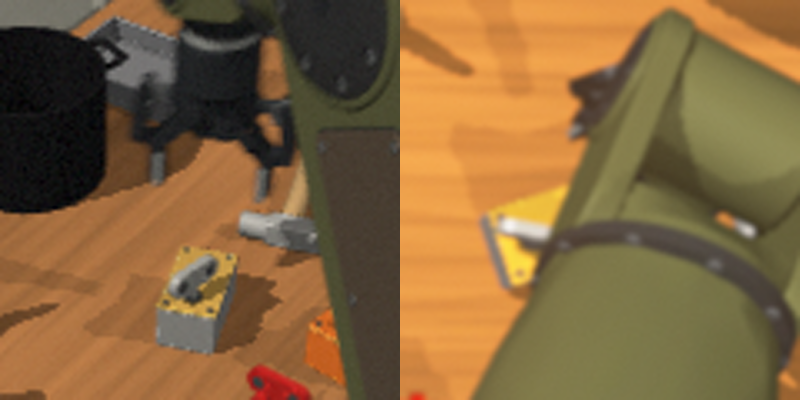

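The side crop shows the open finger tips at about (160,183) and (263,197), around 14 mm above the projected TCP. So the TCP refers to shut fingers. The movement lies below, clear of them.

```bash
python3 plan.py .5666 -.2525 .017 19.45 10|head -2
```

```text
cur [ 0.5686 -0.2495  0.1285] yawy 20.0 dyaw -0.55 q6 -47.1 q1 -27.1 t 2.35
[-0.0007, -0.0009, 0.0372, 0.0, 0.0, 0.0003]
```

Emit:
{"fn": "jog_arm", "kwargs": {
  "series": [
    [[-0.0015, -0.002, 0.037, 0, 0, 0.0006], [-0.0015, -0.002, 0.037, 0, 0, 0.0006], [-0.0015, -0.002, 0.037, 0, 0, 0.0006], [-0.0015, -0.002, 0.037, 0, 0, 0.0006], [-0.001, -0.002, 0.037, 0, 0, 0.0006]]
  ]
}}

```text
time_s: 2.77
tcp_pos: [0.5637, -0.256, 0.0731]
eef_rot: [-1.826, -2.556, 0.0]
wrist_force: [0.2, 0.1, 0.0]
gripper_width: 0.0854
grasp_force: 0.0
```

Emit:
{"fn": "jog_arm", "kwargs": {
  "series": [
    [[0, 0, 0.037, 0, 0, 0], [0, 0, 0.037, 0, 0, 0], [0, 0, 0.037, 0, 0, 0], [0, 0, 0.037, 0, 0, 0], [0, 0, 0.037, 0, 0, 0]]
  ]
}}

```text
time_s: 3.18
tcp_pos: [0.5644, -0.2554, 0.0179]
eef_rot: [-1.824, -2.558, 0.0]
wrist_force: [0.1, -0.2, 0.5]
gripper_width: 0.0857
grasp_force: 0.0
```

Emit:
{"fn": "jog_arm", "kwargs": {
  "series": [
    [[0, 0, 0, 0, 0, 0], [0, 0, 0, 0, 0, 0], [0, 0, 0, 0, 0, 0], [0, 0, 0, 0, 0, 0], [0, 0, 0, 0, 0, 0]]
  ]
}}

```text
time_s: 3.6
tcp_pos: [0.5648, -0.2555, 0.0197]
eef_rot: [1.823, 2.557, 0.0]
wrist_force: [0.4, -0.4, -0.3]
gripper_width: 0.0857
grasp_force: 0.0
```

```bash
python3 plan.py .5666 -.2525 .017 19.45 10|head -2
```

```text
cur [ 0.5648 -0.2555  0.0197] yawy 19.03 dyaw 0.42 q6 -46.8 q1 -27.7 t 3.6
[0.0008, 0.0009, 0.0009, 0.0, 0.0, -0.0002]
```

Emit:
{"fn": "jog_arm", "kwargs": {
  "series": [
    [[0.003, 0.004, 0.006, 0, 0, -0.002], [0, 0, 0, 0, 0, 0], [0, 0, 0, 0, 0, 0], [0, 0, 0, 0, 0, 0], [0, 0, 0, 0, 0, 0]]
  ],
  "claw": 0,
  "force": 80
}}

```text
time_s: 4.02
tcp_pos: [0.5658, -0.2542, 0.018]
eef_rot: [1.815, 2.563, 0.001]
wrist_force: [0.2, 1.9, 5.4]
gripper_width: 0.055
grasp_force: 86.3
```

Emit:
{"fn": "jog_arm", "kwargs": {
  "series": [
    [[0, 0, 0, 0, 0, 0], [0, 0, 0, 0, 0, 0], [0, 0, 0, 0, 0, 0], [0, 0, 0, 0, 0, 0], [0, 0, 0, 0, 0, 0]]
  ]
}}

```text
time_s: 4.43
tcp_pos: [0.5658, -0.2542, 0.0179]
eef_rot: [1.815, 2.563, 0.001]
wrist_force: [0.1, 0.4, 5.6]
gripper_width: 0.0546
grasp_force: 86.3
```

Emit:
{"fn": "jog_arm", "kwargs": {
  "series": [
    [[0, 0, -0.03, 0, 0, 0], [0, 0, -0.08, 0, 0, 0], [0, 0, -0.1, 0, 0, 0], [0, 0, -0.1, 0, 0, 0], [0, 0, -0.06, 0, 0, 0]]
  ]
}}

```text
time_s: 4.85
tcp_pos: [0.5656, -0.2543, 0.1315]
eef_rot: [1.814, 2.562, 0.0]
wrist_force: [0.9, 0.1, -3.8]
gripper_width: 0.0548
grasp_force: 86.4
```

Emit:
{"fn": "jog_arm", "kwargs": {
  "series": [
    [[0, 0, -0.01, 0, 0, 0], [0, 0, 0, 0, 0, 0], [0, 0, 0, 0, 0, 0], [0, 0, 0, 0, 0, 0], [0, 0, 0, 0, 0, 0]]
  ]
}}

```text
time_s: 5.27
tcp_pos: [0.5647, -0.2538, 0.1295]
eef_rot: [-1.814, -2.561, 0.001]
wrist_force: [-0.3, -0.4, -4.9]
gripper_width: 0.0552
grasp_force: 86.4
```

```bash
python3 plan.py .5669 .1849 .13 115.9 20 96.5
```

```text
cur [ 0.5647 -0.2538  0.1295] yawy 19.39 dyaw 96.5 q6 -47.0 q1 -27.6 t 5.2667
[0.0689, 0.0246, 0.0, 0.0, -0.0001, -0.0268]
[0.0665, 0.0303, 0.0, 0.0, -0.0001, -0.0268]
[0.0638, 0.0358, 0.0, 0.0, -0.0001, -0.0268]
[0.0605, 0.0411, 0.0, 0.0, -0.0001, -0.0268]
[0.0568, 0.046, 0.0, 0.0, -0.0001, -0.0268]
[0.0528, 0.0506, 0.0, 0.0, -0.0001, -0.0268]
[0.0483, 0.0549, -0.0001, 0.0, -0.0001, -0.0268]
[0.0435, 0.0587, -0.0001, 0.0, -0.0001, -0.0268]
[0.0384, 0.0622, -0.0001, 0.0, -0.0001, -0.0268]
[0.0331, 0.0652, -0.0001, 0.0, -0.0001, -0.0268]
[0.0275, 0.0678, -0.0001, 0.0, -0.0001, -0.0268]
[0.0217, 0.0698, -0.0001, 0.0, -0.0001, -0.0268]
[0.0157, 0.0714, -0.0001, 0.0, -0.0001, -0.0268]
[0.0097, 0.0725, -0.0001, 0.0, -0.0001, -0.0268]
[0.0035, 0.073, -0.0001, 0.0, -0.0001, -0.0268]
[-0.0026, 0.0731, -0.0001, 0.0, -0.0001, -0.0268]
[-0.0088, 0.0726, -0.0001, 0.0, -0.0001, -0.0268]
[-0.0148, 0.0716, -0.0001, 0.0, -0.0001, -0.0268]
[-0.0208, 0.0701, -0.0001, 0.0, -0.0001, -0.0268]
[-0.0266, 0.0681, -0.0001, 0.0, -0.0001, -0.0268]
```

Emit:
{"fn": "jog_arm", "kwargs": {
  "series": [
    [[0.069, 0.0245, 0, 0, 0, -0.0268], [0.0665, 0.0305, 0, 0, 0, -0.0268], [0.064, 0.036, 0, 0, 0, -0.0268], [0.0605, 0.041, 0, 0, 0, -0.0268], [0.057, 0.046, 0, 0, 0, -0.0268]]
  ]
}}

```text
time_s: 5.68
tcp_pos: [0.5654, -0.1432, 0.1302]
eef_rot: [-1.234, -2.888, 0.0]
wrist_force: [0.7, 0.4, -4.1]
gripper_width: 0.055
grasp_force: 86.3
```

Emit:
{"fn": "jog_arm", "kwargs": {
  "series": [
    [[0.053, 0.0505, 0, 0, 0, -0.0268], [0.0485, 0.055, 0, 0, 0, -0.0268], [0.0435, 0.0585, 0, 0, 0, -0.0268], [0.0385, 0.062, 0, 0, 0, -0.0268], [0.033, 0.065, 0, 0, 0, -0.0268]]
  ]
}}

```text
time_s: 6.1
tcp_pos: [0.5658, -0.0336, 0.1303]
eef_rot: [-0.603, -3.082, 0.0]
wrist_force: [0.5, -0.2, -5.2]
gripper_width: 0.0549
grasp_force: 86.3
```

Emit:
{"fn": "jog_arm", "kwargs": {
  "series": [
    [[0.0275, 0.068, 0, 0, 0, -0.0268], [0.0215, 0.07, 0, 0, 0, -0.0268], [0.0155, 0.0715, 0, 0, 0, -0.0268], [0.0095, 0.0725, 0, 0, 0, -0.0268], [0.0035, 0.073, 0, 0, 0, -0.0268]]
  ]
}}

```text
time_s: 6.52
tcp_pos: [0.5666, 0.0761, 0.1303]
eef_rot: [0.054, -3.14, 0.0]
wrist_force: [0.8, 0.1, -3.6]
gripper_width: 0.0547
grasp_force: 86.3
```

Emit:
{"fn": "jog_arm", "kwargs": {
  "series": [
    [[-0.0025, 0.073, 0, 0, 0, -0.0268], [-0.009, 0.0725, 0, 0, 0, -0.0268], [-0.015, 0.0715, 0, 0, 0, -0.0268], [-0.021, 0.07, 0, 0, 0, -0.0268], [-0.0265, 0.068, 0, 0, 0, -0.0268]]
  ]
}}

```text
time_s: 6.93
tcp_pos: [0.5673, 0.1857, 0.1303]
eef_rot: [0.709, -3.059, -0.0]
wrist_force: [-0.8, -0.7, -4.8]
gripper_width: 0.0548
grasp_force: 86.3
```

Emit:
{"fn": "jog_arm", "kwargs": {
  "series": [
    [[0, 0, 0, 0, 0, 0], [0, 0, 0, 0, 0, 0], [0, 0, 0, 0, 0, 0], [0, 0, 0, 0, 0, 0], [0, 0, 0, 0, 0, 0]]
  ]
}}

```text
time_s: 7.35
tcp_pos: [0.5678, 0.1838, 0.1311]
eef_rot: [0.701, -3.062, 0.0]
wrist_force: [0.3, 0.5, -4.4]
gripper_width: 0.0543
grasp_force: 86.2
```

```bash
cat > look.py <<'E'
import sys; from h import *
n=sys.argv[1]; a=[float(v) for v in sys.argv[2:5]]
out=[]
for c in('side','top'):
    I=eyes.get_image(c); x,y=proj(I,[a])[0].astype(int); x0,y0=x-50,y-50
    out.append(cv2.resize(I['color'][y0:y0+100,x0:x0+100],(400,400),interpolation=cv2.INTER_CUBIC)); print(c,'origin',x0,y0)
cv2.imwrite('pics/'+n,np.hstack(out)[:,:,::-1])
E
python3 plan.py .5669 .1849 .06 115.9 5|head -2; python3 look.py held.png .555 .18 .08
```

```text
cur [0.5678 0.1838 0.1311] yawy 115.77 dyaw 0.13 q6 -101.3 q1 14.4 t 7.35
[0.0002, 0.0009, 0.0474, 0.0, 0.0, -0.0001]
side origin 207 214
top origin 172 170
```

View pics/held.png

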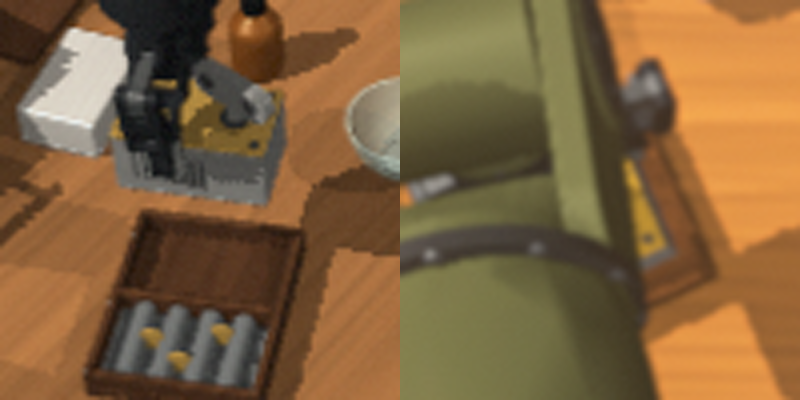

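The side crop shows the movement held level above the box. Its front lower corners are at (118,185) and (266,203), and the upper front right corner is at (270,150). I'll check its position in the hand from these.

```bash
python3 - <<'E'
from h import *
np.set_printoptions(precision=4,suppress=True)
I=eyes.get_image('side')
px=lambda p:np.array([207,214])+(np.array(p)+.5)/4-.5
a=onz(I,px([118,185])[::-1],.113);b=onz(I,px([266,203])[::-1],.113);c=onz(I,px([270,152])[::-1],.161)
print(a,b,c,'len',np.linalg.norm(a-b),'yaw',np.degrees(np.arctan2(*(b-a)[1::-1])))
u=np.radians(205.8);X=np.array([np.cos(u),np.sin(u)]);Y=np.array([-X[1],X[0]])
for q,l in((a,(-.048,-.028)),(b,(.048,-.028)),(c,(.048,-.028))): print('origin',q[:2]-X*l[0]-Y*l[1])
for p,l in(([145,212],(.057,-.07)),([303,231],(-.057,-.07))):
    q=onz(I,px(p)[::-1],.024)[:2]; v=np.radians(25.89); print('boxc',q-l[0]*np.array([np.cos(v),np.sin(v)])-l[1]*np.array([-np.sin(v),np.cos(v)]))
s=manip.get_state()['tcp_pos'];print('pred origin',np.array(s[:2])+.0134*X)
E
```

```text
[0.5878 0.2207 0.113 ] [0.503  0.1797 0.113 ] [0.4979 0.1783 0.161 ] len 0.09412821657745853 yaw -154.17496800951778
origin [0.5567 0.1746]
origin [0.5584 0.1754]
origin [0.5533 0.1739]
boxc [0.5358 0.2116]
boxc [0.5405 0.2136]
pred origin [0.5558 0.1783]
```

Emit:
{"fn": "jog_arm", "kwargs": {
  "series": [
    [[0, 0.001, 0.055, 0, 0, -0.0005], [0, 0.001, 0.06, 0, 0, 0], [0, 0.001, 0.06, 0, 0, 0], [0, 0, 0.06, 0, 0, 0], [0, 0, 0.038, 0, 0, 0]]
  ]
}}

```text
time_s: 7.92
tcp_pos: [0.5668, 0.1851, 0.0476]
eef_rot: [0.704, -3.06, 0.0]
wrist_force: [-0.1, -0.6, -5.2]
gripper_width: 0.0548
grasp_force: 86.2
```

Emit:
{"fn": "jog_arm", "kwargs": {
  "series": [
    [[0, 0, 0, 0, 0, 0], [0, 0, 0, 0, 0, 0], [0, 0, 0, 0, 0, 0], [0, 0, 0, 0, 0, 0], [0, 0, 0, 0, 0, 0]]
  ]
}}

```text
time_s: 8.33
tcp_pos: [0.5678, 0.1856, 0.0504]
eef_rot: [-0.705, 3.06, 0.0]
wrist_force: [0.5, 0.1, -4.0]
gripper_width: 0.0547
grasp_force: 86.1
```

```bash
python3 plan.py .5669 .1849 .048 115.9 5|head -2; python3 - <<'E'
from h import *
out=[]
for c,x0,y0 in(('side',212,230),('top',175,185)):
    I=eyes.get_image(c); out.append(cv2.resize(I['color'][y0:y0+90,x0:x0+90],(400,400),interpolation=cv2.INTER_CUBIC))
cv2.imwrite('pics/low.png',np.hstack(out)[:,:,::-1])
E
```

```text
cur [0.5678 0.1856 0.0504] yawy 115.96 dyaw -0.06 q6 -101.4 q1 14.6 t 8.3333
[0.0008, -0.0001, 0.0016, 0.0, 0.0001, 0.0001]
```

View pics/low.png

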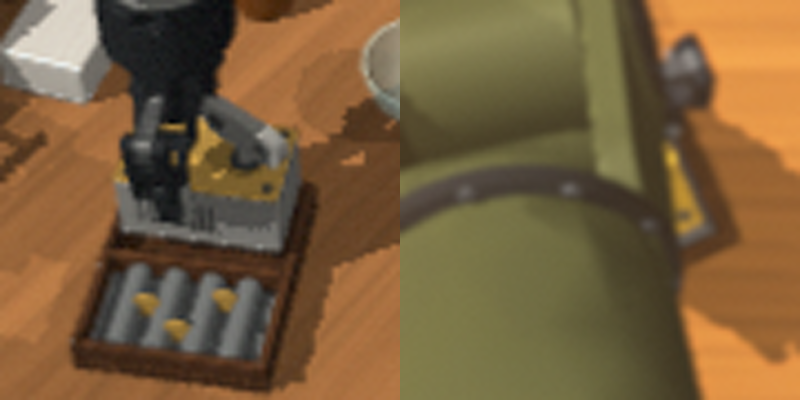

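The side crop shows the movement's front lower edge, (120,230) to (283,250), just above the divider. It looks nearly lined up. I'll refine the box and movement positions with an edge fit.

```bash
cat > fit.py <<'E'
from h import *
from scipy.optimize import minimize
np.set_printoptions(precision=4,suppress=True)
def G(img,s=1.0):
    g=np.zeros(img.shape[:2])
    for c in range(3):
        f=cv2.GaussianBlur(img[:,:,c].astype(np.float64),(0,0),s); g=np.maximum(g,np.hypot(cv2.Sobel(f,-1,1,0),cv2.Sobel(f,-1,0,1)))
    return np.minimum(g,250)
def seg(a,b,n=40): t=np.linspace(.04,.96,n)[:,None]; return np.array(a)*(1-t)+np.array(b)*t
def loop(x0,x1,y0,y1,z): p=[(x0,y0,z),(x1,y0,z),(x1,y1,z),(x0,y1,z)]; return [seg(p[i],p[(i+1)%4]) for i in range(4)]
def place(P,p): c,s=np.cos(p[2]),np.sin(p[2]); return P@np.array([[c,s,0],[-s,c,0],[0,0,1]])+[p[0],p[1],0]
def score(p,L):
    return sum(-cv2.remap(g.astype(np.float32),*[proj(im,place(P,p))[:,i].astype(np.float32)[None] for i in(0,1)],cv2.INTER_LINEAR).mean() for im,g,P in L)
def best(L,x0):
    r=None
    for d in np.random.default_rng(0).uniform(-1,1,(24,3))*[.007,.007,.03]:
        q=minimize(score,np.array(x0)+d,args=(L,),method='Nelder-Mead',options=dict(initial_simplex=np.array(x0)+d+np.r_[np.zeros((1,3)),np.diag([.003,.003,.02])],xatol=1e-5))
        if r is None or q.fun<r.fun:r=q
    return r.x,-r.fun
rim=np.vstack(loop(-.057,.057,-.07,.07,.024)+loop(-.051,.051,-.064,-.002,.024)+loop(-.051,.051,.004,.064,.024))
E
python3 - <<'E'
from fit import *
I={c:eyes.get_image(c) for c in('side','top')}
L=[(I[c],G(cv2.imread(f'pics/{c}0.png')),rim) for c in I]
for n,l in(('both',L),('side',L[:1]),('top',L[1:])):
    b,f=best(l,[.5404,.2087,.4518]); print('box',n,b,np.degrees(b[2]),f,'well',b[:2]+.033*np.array([np.sin(b[2]),-np.cos(b[2])]))
h=manip.get_state()['tcp_pos'][2]-.018
g=G(I['side']['color'])
m=np.vstack([seg((-.048,-.028,h),(.048,-.028,h)),seg((.048,-.028,h),(.048,-.028,h+.048)),seg((.048,-.028,h+.048),(.01,-.028,h+.048)),seg((.048,-.028,h+.048),(.048,.028,h+.048)),seg((-.048,-.028,h),(-.048,-.028,h+.048))])
v,f=best([(I['side'],g,m)],[.556,.1775,np.radians(205.9)]);print('mov side',v,np.degrees(v[2]),f)
# start pose of movement, from saved pictures
M=loop(-.048,.048,-.028,.028,.048)
for n,cs in(('both',('side','top')),('side',('side',)),('top',('top',))):
    v,f=best([(I[c],G(cv2.imread(f'pics/{c}0.png')),np.vstack(M)) for c in cs],[.5626,-.2412,1.9103]);print('mov0',n,v,np.degrees(v[2]),f)
E
```

```text
box both [0.5447 0.2102 0.443 ] 25.384893438334487 226.10565185546875 well [0.5588 0.1804]
box side [0.5443 0.2106 0.4425] 25.35343994813647 111.33320617675781 well [0.5584 0.1808]
box top [0.5448 0.2101 0.4465] 25.58353368674788 115.0115737915039 well [0.5591 0.1803]
mov side [0.5536 0.1786 3.5783] 205.02325266896966 125.37727355957031
mov0 both [ 0.5624 -0.2409  1.909 ] 109.37679628641705 263.26409912109375
mov0 side [ 0.5618 -0.2379  1.9298] 110.5705449282669 126.7793197631836
mov0 top [ 0.5625 -0.2414  1.9023] 108.99545538978623 143.09512329101562
```

```bash
python3 plan.py .5714 .1866 .048 115.4 3|head -2
```

```text
cur [0.5675 0.1855 0.0497] yawy 115.96 dyaw -0.56 q6 -101.4 q1 14.6 t 8.5333
[-0.0045, -0.0008, 0.0019, 0.0, 0.0, 0.001]
```

Emit:
{"fn": "jog_arm", "kwargs": {
  "series": [
    [[-0.0045, -0.001, 0.002, 0, 0, 0.001], [-0.0045, -0.001, 0.002, 0, 0, 0.001], [-0.0045, -0.001, 0.002, 0, 0, 0.001], [0, 0, 0, 0, 0, 0], [0, 0, 0, 0, 0, 0]]
  ]
}}

```text
time_s: 8.95
tcp_pos: [0.5714, 0.1864, 0.0474]
eef_rot: [0.691, -3.064, -0.0]
wrist_force: [0.4, -0.4, -5.7]
gripper_width: 0.0547
grasp_force: 86.1
```

Emit:
{"fn": "jog_arm", "kwargs": {
  "series": [
    [[0, 0, 0.008, 0, 0, 0], [0, 0, 0.01, 0, 0, 0], [0, 0, 0.01, 0, 0, 0], [0, 0, 0.01, 0, 0, 0], [0, 0, 0, 0, 0, 0]]
  ]
}}

```text
time_s: 9.37
tcp_pos: [0.571, 0.1863, 0.0352]
eef_rot: [0.691, -3.063, 0.0]
wrist_force: [0.1, -0.5, -4.5]
gripper_width: 0.055
grasp_force: 86.1
```

Underside at 17 mm and no extra force, so it has entered the well. I'll go down to the floor.

Emit:
{"fn": "jog_arm", "kwargs": {
  "series": [
    [[0, 0, 0.008, 0, 0, 0], [0, 0, 0.008, 0, 0, 0], [0, 0, 0.006, 0, 0, 0], [0, 0, 0.004, 0, 0, 0], [0, 0, 0, 0, 0, 0]]
  ]
}}

```text
time_s: 9.78
tcp_pos: [0.5713, 0.1864, 0.028]
eef_rot: [0.691, -3.064, 0.0]
wrist_force: [-0.8, -0.2, -5.0]
gripper_width: 0.0547
grasp_force: 86.1
```

Emit:
{"fn": "jog_arm", "kwargs": {
  "series": [
    [[0, 0, 0.003, 0, 0, 0], [0, 0, 0, 0, 0, 0], [0, 0, 0, 0, 0, 0], [0, 0, 0, 0, 0, 0], [0, 0, 0, 0, 0, 0]]
  ]
}}

```text
time_s: 10.2
tcp_pos: [0.5714, 0.1864, 0.0275]
eef_rot: [-0.691, 3.064, -0.0]
wrist_force: [-0.6, -0.6, -4.5]
gripper_width: 0.0546
grasp_force: 86.1
```

Still carrying its weight; about 1.5 mm to go.

Emit:
{"fn": "jog_arm", "kwargs": {
  "series": [
    [[0, 0, 0.003, 0, 0, 0], [0, 0, 0.002, 0, 0, 0], [0, 0, 0, 0, 0, 0], [0, 0, 0, 0, 0, 0], [0, 0, 0, 0, 0, 0]]
  ]
}}

```text
time_s: 10.62
tcp_pos: [0.5714, 0.1864, 0.026]
eef_rot: [-0.691, 3.064, 0.0]
wrist_force: [-0.1, -0.1, -2.8]
gripper_width: 0.055
grasp_force: 86.3
```

Contact with the floor, so I release.

Emit:
{"fn": "jog_arm", "kwargs": {
  "series": [
    [[0, 0, 0, 0, 0, 0], [0, 0, 0, 0, 0, 0], [0, 0, 0, 0, 0, 0], [0, 0, 0, 0, 0, 0], [0, 0, 0, 0, 0, 0]]
  ],
  "claw": 1
}}

```text
time_s: 11.03
tcp_pos: [0.5715, 0.1865, 0.0261]
eef_rot: [-0.691, 3.064, 0.0]
wrist_force: [0.8, 0.4, -0.1]
gripper_width: 0.0853
grasp_force: 0.0
```

Emit:
{"fn": "jog_arm", "kwargs": {
  "series": [
    [[0, 0, 0, 0, 0, 0], [0, 0, -0.03, 0, 0, 0], [0, 0, -0.06, 0, 0, 0], [0, 0, -0.1, 0, 0, 0], [0, 0, -0.1, 0, 0, 0]]
  ]
}}

```text
time_s: 11.45
tcp_pos: [0.571, 0.1863, 0.1141]
eef_rot: [0.691, -3.063, 0.0]
wrist_force: [0.5, 0.2, 0.0]
gripper_width: 0.0854
grasp_force: 0.0
```

Emit:
{"fn": "jog_arm", "kwargs": {
  "series": [
    [[0, 0, -0.05, 0, 0, 0], [0, 0, 0, 0, 0, 0], [0, 0, 0, 0, 0, 0], [0, 0, 0, 0, 0, 0], [0, 0, 0, 0, 0, 0]]
  ]
}}

```text
time_s: 11.87
tcp_pos: [0.5708, 0.1863, 0.1267]
eef_rot: [0.691, -3.063, 0.0]
wrist_force: [0.8, -0.5, -0.2]
gripper_width: 0.085
grasp_force: 0.0
```

```bash
python3 - <<'E'
from fit import *
I=eyes.get_image('side'); h=.008; g=G(I['color'])
m=np.vstack(loop(-.048,.048,-.028,.028,h+.048)+[seg((.048,-.028,.03),(.048,-.028,h+.048)),seg((-.048,-.028,.03),(-.048,-.028,h+.048))])
v,f=best([(I,g,m)],[.5585,.1804,np.radians(205.4)]);print('mov',v,np.degrees(v[2]),f)
print([(np.round(x['location'],1),x['p']) for x in landmark_of('key_grip','side')])
x0,y0=200,225
cv2.imwrite('pics/seat.png',cv2.resize(I['color'][y0:y0+90,x0:x0+120],(800,600),interpolation=cv2.INTER_CUBIC)[:,:,::-1])
s=manip.get_state();print(s['tcp_pos'],s['q'],s['time_s'],proj(I,[[v[0]+.024*np.cos(v[2]),v[1]+.024*np.sin(v[2]),.079]]))
E
```

```text
mov [0.5567 0.1816 3.5785] 205.03126489976475 149.37957763671875
[(array([220.9, 367.1]), 0.64), (array([264.5, 266.2]), 0.58)]
[0.571  0.1863 0.1269] [ 0.2544  0.5118  1.4778  0.      1.1537 -1.76  ] 11.9667 [[265.9862 265.8703]]
```

View pics/seat.png

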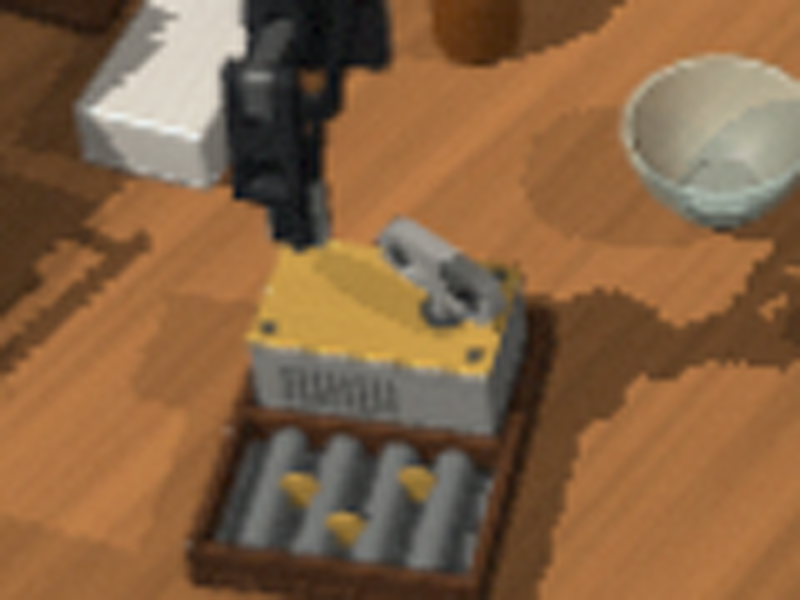

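The crop shows the movement seated in the well, key plate running from (395,235) to (495,305), nothing else disturbed. Next I go over the key, fingers across its plate.

```bash
python3 plan.py .5362 .1708 .115 85.5 5
```

```text
cur [0.571  0.1863 0.1269] yawy 115.42 dyaw -29.92 q6 -100.8 q1 14.6 t 11.9667
[0.0254, 0.0006, 0.008, 0.0, -0.0001, 0.0332]
[0.0253, -0.002, 0.0079, 0.0, -0.0001, 0.0332]
[0.025, -0.0046, 0.0079, 0.0, -0.0001, 0.0332]
[0.0243, -0.0072, 0.0079, 0.0, -0.0001, 0.0332]
[0.0235, -0.0097, 0.0079, 0.0, -0.0001, 0.0332]
```

Emit:
{"fn": "jog_arm", "kwargs": {
  "series": [
    [[0.0254, 0.0005, 0.008, 0, 0, 0.033], [0.0254, -0.002, 0.008, 0, 0, 0.033], [0.025, -0.0045, 0.008, 0, 0, 0.033], [0.0245, -0.007, 0.008, 0, 0, 0.033], [0.0235, -0.01, 0.008, 0, 0, 0.034]]
  ]
}}

```text
time_s: 12.38
tcp_pos: [0.5359, 0.1706, 0.1151]
eef_rot: [-0.13, -3.138, 0.0]
wrist_force: [0.2, 0.4, -0.3]
gripper_width: 0.0856
grasp_force: 0.0
```

Emit:
{"fn": "jog_arm", "kwargs": {
  "series": [
    [[0, 0, 0, 0, 0, 0], [0, 0, 0, 0, 0, 0], [0, 0, 0, 0, 0, 0], [0, 0, 0, 0, 0, 0], [0, 0, 0, 0, 0, 0]]
  ]
}}

```text
time_s: 12.8
tcp_pos: [0.5368, 0.171, 0.1159]
eef_rot: [0.12, 3.139, 0.0]
wrist_force: [0.9, 0.5, 0.2]
gripper_width: 0.0854
grasp_force: 0.0
```

```bash
python3 plan.py .5362 .1708 .064 85.5 5|head -2
```

```text
cur [0.5368 0.171  0.1159] yawy 85.63 dyaw -0.13 q6 -71.7 q1 13.9 t 12.8
[0.0004, -0.0001, 0.0346, 0.0, 0.0, 0.0001]
```

Emit:
{"fn": "jog_arm", "kwargs": {
  "series": [
    [[0, 0, 0.035, 0, 0, 0], [0, 0, 0.035, 0, 0, 0], [0, 0, 0.035, 0, 0, 0], [0, 0, 0.035, 0, 0, 0], [0, 0, 0.03, 0, 0, 0]]
  ]
}}

```text
time_s: 13.22
tcp_pos: [0.5361, 0.1707, 0.0631]
eef_rot: [-0.122, -3.138, 0.001]
wrist_force: [-0.3, 1.5, -1.3]
gripper_width: 0.0856
grasp_force: 0.0
```

Emit:
{"fn": "jog_arm", "kwargs": {
  "series": [
    [[0, 0, 0, 0, 0, 0], [0, 0, 0, 0, 0, 0], [0, 0, 0, 0, 0, 0], [0, 0, 0, 0, 0, 0], [0, 0, 0, 0, 0, 0]]
  ],
  "claw": 0,
  "force": 50
}}

```text
time_s: 13.63
tcp_pos: [0.5368, 0.1709, 0.0655]
eef_rot: [0.122, 3.138, 0.0]
wrist_force: [0.2, 0.1, -0.2]
gripper_width: 0.0261
grasp_force: 0.0
```

Emit:
{"fn": "jog_arm", "kwargs": {
  "series": [
    [[0, 0, 0, 0, 0, 0], [0, 0, 0, 0, 0, 0], [0, 0, 0, 0, 0, 0], [0, 0, 0, 0, 0, 0], [0, 0, 0, 0, 0, 0]]
  ]
}}

```text
time_s: 14.05
tcp_pos: [0.5367, 0.171, 0.0654]
eef_rot: [0.122, 3.139, 0.0]
wrist_force: [-0.6, 1.0, 6.5]
gripper_width: 0.0082
grasp_force: 51.8
```

```bash
python3 -c "
from h import *
s=manip.get_state();print({k:np.round(s[k],4) for k in('tcp_pos','eef_rot','wrist_force','ft_torque','gripper_width','grasp_force','q')})"
```

```text
{'tcp_pos': array([0.5367, 0.171 , 0.0654]), 'eef_rot': array([1.2220e-01, 3.1385e+00, 5.0000e-04]), 'wrist_force': array([-0.6431,  0.9691,  6.5134]), 'ft_torque': array([ 0.0432,  0.2898, -0.0267]), 'gripper_width': np.float64(0.0082), 'grasp_force': np.float64(51.788), 'q': array([ 2.4330e-01,  5.1810e-01,  1.6329e+00,  1.0000e-04,  9.8990e-01,
       -1.2497e+00])}
```

Gripped the key plate with little side force. Now wind it clockwise (tool +z).

Emit:
{"fn": "jog_arm", "kwargs": {
  "series": [
    [[0, 0, 0, 0, 0, 0.02], [0, 0, 0, 0, 0, 0.03], [0, 0, 0, 0, 0, 0.03], [0, 0, 0, 0, 0, 0.03], [0, 0, 0, 0, 0, 0.03]]
  ]
}}

```text
time_s: 14.47
tcp_pos: [0.5368, 0.1712, 0.0654]
eef_rot: [0.81, 3.034, 0.001]
wrist_force: [-0.9, 3.0, 5.8]
gripper_width: 0.0081
grasp_force: 51.8
```

```bash
python3 -c "
from h import *
s=manip.get_state();print({k:np.round(s[k],4) for k in('tcp_pos','eef_rot','wrist_force','ft_torque','gripper_width','grasp_force','q')})"
```

```text
{'tcp_pos': array([0.5368, 0.1712, 0.0654]), 'eef_rot': array([8.1040e-01, 3.0344e+00, 1.2000e-03]), 'wrist_force': array([-0.8651,  3.0124,  5.7873]), 'ft_torque': array([0.4316, 0.1397, 0.1328]), 'gripper_width': np.float64(0.0081), 'grasp_force': np.float64(51.7887), 'q': array([ 2.4360e-01,  5.1820e-01,  1.6328e+00,  3.0000e-04,  9.8950e-01,
       -8.0540e-01])}
```

Emit:
{"fn": "jog_arm", "kwargs": {
  "series": [
    [[0, 0, 0, 0, 0, 0.035], [0, 0, 0, 0, 0, 0.035], [0, 0, 0, 0, 0, 0.035], [0, 0, 0, 0, 0, 0.035], [0, 0, 0, 0, 0, 0.035]]
  ]
}}

```text
time_s: 14.88
tcp_pos: [0.537, 0.1714, 0.0654]
eef_rot: [1.605, 2.7, 0.003]
wrist_force: [1.5, 4.1, 2.9]
gripper_width: 0.008
grasp_force: 51.6
```

Emit:
{"fn": "jog_arm", "kwargs": {
  "series": [
    [[0, 0, 0, 0, 0, 0.035], [0, 0, 0, 0, 0, 0.035], [0, 0, 0, 0, 0, 0.035], [0, 0, 0, 0, 0, 0.035], [0, 0, 0, 0, 0, 0.035]]
  ]
}}

```text
time_s: 15.3
tcp_pos: [0.5373, 0.1714, 0.0655]
eef_rot: [2.277, 2.163, 0.004]
wrist_force: [4.7, 4.8, 3.1]
gripper_width: 0.0082
grasp_force: 51.4
```

Emit:
{"fn": "jog_arm", "kwargs": {
  "series": [
    [[0, 0, 0, 0, 0, 0.035], [0, 0, 0, 0, 0, 0.035], [0, 0, 0, 0, 0, 0.035], [0, 0, 0, 0, 0, 0.03], [0, 0, 0, 0, 0, 0]]
  ]
}}

```text
time_s: 15.72
tcp_pos: [0.5373, 0.1712, 0.0654]
eef_rot: [2.683, 1.634, 0.004]
wrist_force: [2.7, 2.9, 3.9]
gripper_width: 0.0081
grasp_force: 51.6
```

```bash
python3 -c "
from h import *
s=manip.get_state();print({k:np.round(s[k],4) for k in('tcp_pos','eef_rot','wrist_force','ft_torque','gripper_width','grasp_force','q')})"
```

```text
{'tcp_pos': array([0.5373, 0.1712, 0.0654]), 'eef_rot': array([2.6826, 1.6341, 0.0036]), 'wrist_force': array([2.74  , 2.931 , 3.8681]), 'ft_torque': array([ 0.3797, -0.3386, -0.1182]), 'gripper_width': np.float64(0.0081), 'grasp_force': np.float64(51.6285), 'q': array([2.4350e-01, 5.1850e-01, 1.6322e+00, 3.0000e-04, 9.8850e-01,
       7.1980e-01])}
```

Wound 113° so far. Release, lift, turn back half a turn for the next part turn.

Emit:
{"fn": "jog_arm", "kwargs": {
  "series": [
    [[0, 0, 0, 0, 0, 0], [0, 0, 0, 0, 0, 0], [0, 0, 0, 0, 0, 0], [0, 0, 0, 0, 0, 0], [0, 0, 0, 0, 0, 0]]
  ],
  "claw": 1
}}

```text
time_s: 16.13
tcp_pos: [0.5364, 0.1708, 0.0648]
eef_rot: [-2.678, -1.643, 0.001]
wrist_force: [1.0, 0.2, -0.0]
gripper_width: 0.0682
grasp_force: 0.0
```

Emit:
{"fn": "jog_arm", "kwargs": {
  "series": [
    [[0, 0, -0.06, 0, 0, 0], [0, 0, -0.08, 0, 0, -0.039], [0, 0, 0, 0, 0, -0.039], [0, 0, 0, 0, 0, -0.039], [0, 0, 0, 0, 0, -0.039]]
  ]
}}

```text
time_s: 16.55
tcp_pos: [0.5366, 0.1708, 0.1073]
eef_rot: [2.192, 2.25, 0.001]
wrist_force: [-0.5, -0.5, -0.3]
gripper_width: 0.0855
grasp_force: 0.0
```

Emit:
{"fn": "jog_arm", "kwargs": {
  "series": [
    [[0, 0, 0, 0, 0, -0.039], [0, 0, 0, 0, 0, -0.039], [0, 0, 0, 0, 0, -0.039], [0, 0, 0, 0, 0, -0.039], [0, 0, 0, 0, 0, -0.039]]
  ]
}}

```text
time_s: 16.97
tcp_pos: [0.5365, 0.1708, 0.1069]
eef_rot: [-1.412, -2.806, 0.0]
wrist_force: [0.3, 0.2, 0.1]
gripper_width: 0.0853
grasp_force: 0.0
```

Emit:
{"fn": "jog_arm", "kwargs": {
  "series": [
    [[0, 0, 0, 0, 0, -0.039], [0, 0, 0, 0, 0, -0.039], [0, 0, 0, 0, 0, -0.039], [0, 0, 0, 0, 0, -0.039], [0, 0, 0, 0, 0, -0.039]]
  ]
}}

```text
time_s: 17.38
tcp_pos: [0.5364, 0.1708, 0.1069]
eef_rot: [-0.5, -3.101, 0.0]
wrist_force: [-0.5, -0.2, 0.8]
gripper_width: 0.0857
grasp_force: 0.0
```

Emit:
{"fn": "jog_arm", "kwargs": {
  "series": [
    [[0, 0, 0, 0, 0, -0.039], [0, 0, 0, 0, 0, -0.039], [0, 0, 0, 0, 0, -0.039], [0, 0, 0, 0, 0, -0.039], [0, 0, 0, 0, 0, -0.039]]
  ]
}}

```text
time_s: 17.8
tcp_pos: [0.5365, 0.1708, 0.1069]
eef_rot: [0.458, -3.108, 0.0]
wrist_force: [-0.0, -0.0, 0.3]
gripper_width: 0.0853
grasp_force: 0.0
```

Emit:
{"fn": "jog_arm", "kwargs": {
  "series": [
    [[0, 0, 0, 0, 0, -0.039], [0, 0, 0, 0, 0, -0.039], [0, 0, 0, 0, 0, -0.039], [0, 0, 0, 0, 0, -0.039], [0, 0, 0, 0, 0, -0.039]]
  ]
}}

```text
time_s: 18.22
tcp_pos: [0.5365, 0.1708, 0.1069]
eef_rot: [1.374, -2.825, -0.0]
wrist_force: [-0.1, -0.1, -0.5]
gripper_width: 0.0857
grasp_force: 0.0
```

Emit:
{"fn": "jog_arm", "kwargs": {
  "series": [
    [[0, 0, 0, 0, 0, -0.02], [0, 0, 0, 0, 0, 0], [0, 0, 0, 0, 0, 0], [0, 0, 0, 0, 0, 0], [0, 0, 0, 0, 0, 0]]
  ]
}}

```text
time_s: 18.63
tcp_pos: [0.5365, 0.1708, 0.1069]
eef_rot: [1.451, -2.786, -0.0]
wrist_force: [-0.3, 0.3, -0.1]
gripper_width: 0.085
grasp_force: 0.0
```

```bash
python3 plan.py .5371 .1712 .064 -27.3 5|head -2
```

```text
cur [0.5365 0.1708 0.1069] yawy 145.02 dyaw 7.68 q6 -131.1 q1 13.9 t 18.6333
[-0.0004, -0.0002, 0.0286, 0.0, 0.0, -0.0085]
```

Emit:
{"fn": "jog_arm", "kwargs": {
  "series": [
    [[0, 0, 0.025, 0, 0, -0.02], [0, 0, 0.03, 0, 0, -0.022], [0, 0, 0.03, 0, 0, 0], [0, 0, 0.03, 0, 0, 0], [0, 0, 0.023, 0, 0, 0]]
  ]
}}

```text
time_s: 19.05
tcp_pos: [0.5363, 0.1708, 0.0644]
eef_rot: [1.63, -2.685, -0.0]
wrist_force: [0.1, -1.2, -0.2]
gripper_width: 0.0854
grasp_force: 0.0
```

Emit:
{"fn": "jog_arm", "kwargs": {
  "series": [
    [[0, 0, 0, 0, 0, 0], [0, 0, 0, 0, 0, 0], [0, 0, 0, 0, 0, 0], [0, 0, 0, 0, 0, 0], [0, 0, 0, 0, 0, 0]]
  ],
  "claw": 0,
  "force": 50
}}

```text
time_s: 19.47
tcp_pos: [0.5367, 0.1709, 0.066]
eef_rot: [-1.633, 2.683, -0.0]
wrist_force: [-0.5, 1.0, 0.2]
gripper_width: 0.0255
grasp_force: 0.0
```

Emit:
{"fn": "jog_arm", "kwargs": {
  "series": [
    [[0, 0, 0, 0, 0, 0], [0, 0, 0, 0, 0, 0], [0, 0, 0, 0, 0, 0], [0, 0, 0, 0, 0, 0], [0, 0, 0, 0, 0, 0]]
  ]
}}

```text
time_s: 19.88
tcp_pos: [0.5368, 0.1708, 0.0659]
eef_rot: [-1.634, 2.683, -0.001]
wrist_force: [0.4, -2.0, 5.0]
gripper_width: 0.0081
grasp_force: 52.2
```

```bash
python3 -c "
from h import *
s=manip.get_state();print({k:np.round(s[k],4) for k in('tcp_pos','eef_rot','wrist_force','ft_torque','gripper_width','grasp_force','q')})"
```

```text
{'tcp_pos': array([0.5368, 0.1708, 0.0659]), 'eef_rot': array([-1.6335e+00,  2.6828e+00, -6.0000e-04]), 'wrist_force': array([ 0.3928, -1.9686,  4.9545]), 'ft_torque': array([-0.3553, -0.0352,  0.0427]), 'gripper_width': np.float64(0.0081), 'grasp_force': np.float64(52.2322), 'q': array([ 2.4310e-01,  5.1750e-01,  1.6326e+00, -2.0000e-04,  9.9080e-01,
       -2.4215e+00])}
```

Emit:
{"fn": "jog_arm", "kwargs": {
  "series": [
    [[0, 0, 0, 0, 0, 0.025], [0, 0, 0, 0, 0, 0.035], [0, 0, 0, 0, 0, 0.035], [0, 0, 0, 0, 0, 0.035], [0, 0, 0, 0, 0, 0.035]]
  ]
}}

```text
time_s: 20.3
tcp_pos: [0.5368, 0.1708, 0.0659]
eef_rot: [-0.884, 3.014, -0.0]
wrist_force: [0.9, -1.5, 4.3]
gripper_width: 0.0078
grasp_force: 52.4
```

Emit:
{"fn": "jog_arm", "kwargs": {
  "series": [
    [[0, 0, 0, 0, 0, 0.035], [0, 0, 0, 0, 0, 0.035], [0, 0, 0, 0, 0, 0.035], [0, 0, 0, 0, 0, 0.035], [0, 0, 0, 0, 0, 0.035]]
  ]
}}

```text
time_s: 20.72
tcp_pos: [0.5368, 0.1708, 0.0659]
eef_rot: [-0.032, 3.14, -0.0]
wrist_force: [0.4, -2.0, 4.8]
gripper_width: 0.008
grasp_force: 52.4
```

Emit:
{"fn": "jog_arm", "kwargs": {
  "series": [
    [[0, 0, 0, 0, 0, 0.03], [0, 0, 0, 0, 0, 0.025], [0, 0, 0, 0, 0, 0.02], [0, 0, 0, 0, 0, 0.02], [0, 0, 0, 0, 0, 0.02]]
  ]
}}

```text
time_s: 21.13
tcp_pos: [0.5368, 0.1708, 0.0659]
eef_rot: [0.529, 3.096, 0.0]
wrist_force: [-0.2, -2.3, 5.1]
gripper_width: 0.008
grasp_force: 52.4
```

```bash
python3 -c "
from h import *
s=manip.get_state();print({k:np.round(s[k],4) for k in('tcp_pos','eef_rot','wrist_force','ft_torque','gripper_width','grasp_force','q')})"
```

```text
{'tcp_pos': array([0.5368, 0.1708, 0.0659]), 'eef_rot': array([5.2880e-01, 3.0959e+00, 1.0000e-04]), 'wrist_force': array([-0.1969, -2.2849,  5.1141]), 'ft_torque': array([-0.3906, -0.1293,  0.2708]), 'gripper_width': np.float64(0.008), 'grasp_force': np.float64(52.4169), 'q': array([ 2.4310e-01,  5.1740e-01,  1.6326e+00, -4.0000e-04,  9.9070e-01,
       -9.8920e-01])}
```

Emit:
{"fn": "jog_arm", "kwargs": {
  "series": [
    [[0, 0, 0, 0, 0, 0.012], [0, 0, 0, 0, 0, 0.012], [0, 0, 0, 0, 0, 0.012], [0, 0, 0, 0, 0, 0.012], [0, 0, 0, 0, 0, 0.012]]
  ]
}}

```text
time_s: 21.55
tcp_pos: [0.5368, 0.1707, 0.0659]
eef_rot: [0.816, 3.033, 0.0]
wrist_force: [0.8, -2.2, 4.2]
gripper_width: 0.0079
grasp_force: 52.4
```

```bash
python3 -c "
from h import *
s=manip.get_state();print({k:np.round(s[k],4) for k in('wrist_force','ft_torque','q','joint_torque')})"
```

```text
{'wrist_force': array([ 0.8482, -2.2341,  4.1953]), 'ft_torque': array([-0.4033, -0.1067,  0.2545]), 'q': array([ 2.4310e-01,  5.1740e-01,  1.6326e+00, -4.0000e-04,  9.9080e-01,
       -8.0190e-01]), 'joint_torque': array([ 1.05140e+00, -5.77105e+01, -2.83171e+01,  6.12500e-01,
        4.58000e-02, -7.02500e-01])}
```

Not at the stop yet (about 236° estimated); on gently.

Emit:
{"fn": "jog_arm", "kwargs": {
  "series": [
    [[0, 0, 0, 0, 0, 0.006], [0, 0, 0, 0, 0, 0.006], [0, 0, 0, 0, 0, 0.006], [0, 0, 0, 0, 0, 0.006], [0, 0, 0, 0, 0, 0]]
  ]
}}

```text
time_s: 21.97
tcp_pos: [0.5368, 0.1708, 0.0659]
eef_rot: [0.928, 3.0, 0.0]
wrist_force: [1.5, -2.5, 5.7]
gripper_width: 0.008
grasp_force: 52.4
```

```bash
python3 -c "
from h import *
s=manip.get_state();print({k:np.round(s[k],4) for k in('wrist_force','ft_torque','q','joint_torque')})"
```

```text
{'wrist_force': array([ 1.5073, -2.4691,  5.6559]), 'ft_torque': array([-0.4726, -0.2297,  0.1015]), 'q': array([ 2.4310e-01,  5.1740e-01,  1.6326e+00, -4.0000e-04,  9.9080e-01,
       -7.2740e-01]), 'joint_torque': array([ 1.43520e+00, -5.74223e+01, -2.81412e+01,  6.41600e-01,
        4.30000e-02,  5.48200e-01])}
```

Emit:
{"fn": "jog_arm", "kwargs": {
  "series": [
    [[0, 0, 0, 0, 0, 0.006], [0, 0, 0, 0, 0, 0.006], [0, 0, 0, 0, 0, 0.006], [0, 0, 0, 0, 0, 0.006], [0, 0, 0, 0, 0, 0.006]]
  ]
}}

```text
time_s: 22.38
tcp_pos: [0.5368, 0.1714, 0.0659]
eef_rot: [1.068, 2.954, 0.002]
wrist_force: [1.1, 4.5, 5.0]
gripper_width: 0.0078
grasp_force: 58.3
```

```bash
python3 -c "
from h import *
s=manip.get_state();print({k:np.round(s[k],4) for k in('wrist_force','ft_torque','q','joint_torque')})"
```

```text
{'wrist_force': array([1.0973, 4.4862, 4.9866]), 'ft_torque': array([ 0.9726, -0.1215,  0.8777]), 'q': array([ 2.4390e-01,  5.1750e-01,  1.6324e+00,  7.0000e-04,  9.9040e-01,
       -6.3360e-01]), 'joint_torque': array([ -3.8594, -57.1075, -27.0872,  -0.5458,   0.5237,   0.395 ])}
```

The torque jumped to 0.88 N m, so the stop is reached. Ease off slightly, release, and check.

Emit:
{"fn": "jog_arm", "kwargs": {
  "series": [
    [[0, 0, 0, 0, 0, -0.008], [0, 0, 0, 0, 0, 0], [0, 0, 0, 0, 0, 0], [0, 0, 0, 0, 0, 0], [0, 0, 0, 0, 0, 0]]
  ]
}}

```text
time_s: 22.8
tcp_pos: [0.5368, 0.1716, 0.0659]
eef_rot: [1.03, 2.967, 0.002]
wrist_force: [1.1, 5.4, 5.4]
gripper_width: 0.008
grasp_force: 52.8
```

Emit:
{"fn": "jog_arm", "kwargs": {
  "series": [
    [[0, 0, 0, 0, 0, 0], [0, 0, 0, 0, 0, 0], [0, 0, 0, 0, 0, 0], [0, 0, 0, 0, 0, 0], [0, 0, 0, 0, 0, 0]]
  ],
  "claw": 1
}}

```text
time_s: 23.22
tcp_pos: [0.5364, 0.1707, 0.0653]
eef_rot: [-1.031, -2.967, 0.0]
wrist_force: [0.2, -0.0, 0.1]
gripper_width: 0.0683
grasp_force: 0.0
```

Emit:
{"fn": "jog_arm", "kwargs": {
  "series": [
    [[0, 0, 0, 0, 0, 0], [0, 0, -0.04, 0, 0, 0], [0, 0, -0.08, 0, 0, 0], [0, 0, -0.12, 0, 0, 0], [0, 0, -0.12, 0, 0, 0]]
  ]
}}

```text
time_s: 23.63
tcp_pos: [0.536, 0.1707, 0.1753]
eef_rot: [-1.03, -2.967, 0.001]
wrist_force: [0.6, 0.4, 0.6]
gripper_width: 0.0853
grasp_force: 0.0
```

Emit:
{"fn": "jog_arm", "kwargs": {
  "series": [
    [[0, 0, -0.1, 0, 0, 0], [0, 0, 0, 0, 0, 0], [0, 0, 0, 0, 0, 0], [0, 0, 0, 0, 0, 0], [0, 0, 0, 0, 0, 0]]
  ]
}}

```text
time_s: 24.05
tcp_pos: [0.5361, 0.1707, 0.2026]
eef_rot: [-1.03, -2.966, 0.002]
wrist_force: [-0.2, 0.5, 0.0]
gripper_width: 0.0856
grasp_force: 0.0
```

```bash
python3 - <<'E'
from fit import *
I=eyes.get_image('side'); h=.008; g=G(I['color'])
m=np.vstack(loop(-.048,.048,-.028,.028,h+.048)+[seg((.048,-.028,.03),(.048,-.028,h+.048)),seg((-.048,-.028,.03),(-.048,-.028,h+.048))])
v,f=best([(I,g,m)],[.5585,.1804,np.radians(205.4)]);print('mov',v,np.degrees(v[2]),f)
x0,y0=200,225
cv2.imwrite('pics/end.png',cv2.resize(I['color'][y0:y0+90,x0:x0+120],(800,600),interpolation=cv2.INTER_CUBIC)[:,:,::-1])
E
```

```text
mov [0.5556 0.1822 3.5555] 203.71581535740185 130.7222900390625
```

View pics/end.png

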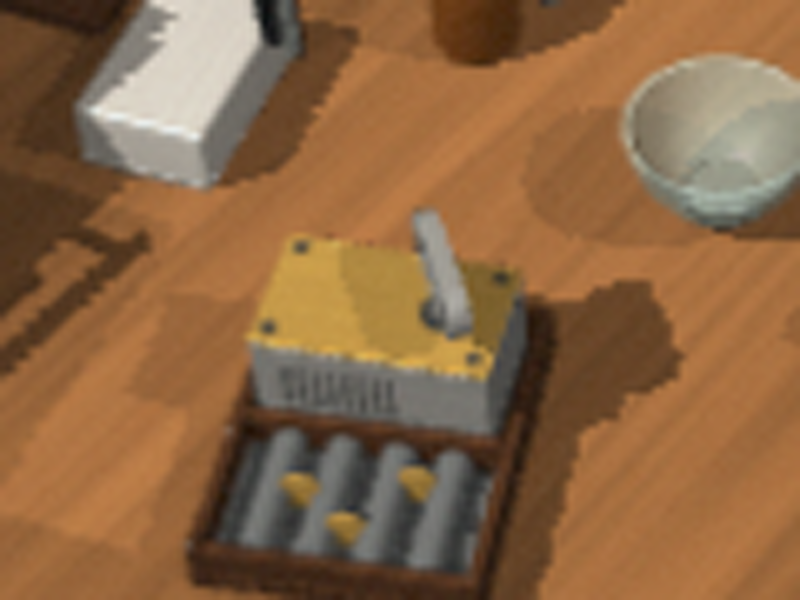

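The last crop shows the movement seated, with its yaw within 0.03 rad of the well's. The key stands near (440,275), about 240° wound, and the bowl, bottle and block have not moved. Handing in.

```bash
python3 -c "
from plant import close_job
print(close_job())"
```

```text
the job is handed in; nothing more can be done
None
```

The movement is seated in the jewellery-box well and released, and its key was wound to its stop in two part turns (about 4.2 rad, where the torque jumped). The last close-up showed nothing nearby disturbed, and the job was handed in at about 24 s; it returned no verdict.

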